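# Open the filter unit and take out the used filter

## Task

Squeeze the two green tabs on top of the white filter unit together to unclip its grey cover, lift the cover off and lay it flat, tabs up, on the blue mat. Then lift the used blue filter out by its handle and put it flat, handle up, in the red tray. Set both parts down rather than dropping them, and leave the other things on the bench where they are.

Things in the scene. Friction and masses are not known exactly. Their poses are not given: they have to be found in the camera images.
- housing_rim (a point): white filter unit, fixed, an open-topped box 136 (its x) x 100 (its y) x 84 mm high; this point is the centre of its opening at rim level, 84 mm above the bench. The opening is 108 x 70 mm (x, y); lips along its long sides hold the cover's hooks. A black hose stub, 17 mm in radius, stands out 13 mm from the -x end.
- cover_grip (a point): midway between the cover's two green tabs at the height to grip, 28 mm above the plate's underside (24 above its top face). The tabs are upright, 32 mm wide (x), 5 mm thick, and reach 34 mm above the plate's top face; their outer faces are 52 mm apart, at y = +26 and -26 mm of this point: squeeze them together along y, 37 mm over both when fully in. z is up.
- cover: grey clip-on cover on the unit's rim: plate 126 (its x) x 92 (its y) x 4 mm, 0.15 kg with its tabs. Origin at the centre of the plate's underside. A skirt goes 12 mm down below the plate, with 1.5 mm play in the opening; laid on a flat surface the cover stands on it (the grip point is then 40 mm above that surface). With both tabs held in, it lifts straight up.
- tab_a (a joint): inward travel of the green tab on the cover's +y side: 0 at rest, its hook 4 mm under a lip; 0.0075 m fully pressed (stop). A spring pushes back with 2.4 N at 0, 7 N at the stop. The hook is free from about 0.004 m (0.0055 if the cover sits off-centre).
- tab_b (a joint): the same for the tab on the -y side. Both must be held in at once to free the cover; they spring back when let go.
- filter_handle (a point): centre of the filter's handle fin, 55 mm above the filter's underside, 9 mm below the fin's top. The fin is 12 mm thick along x, 44 mm long along y, rises 28 mm above the block; its top is 15 mm below the unit's rim. Grip it from above across x, with the fingers inside the opening on the +x and -x sides of the fin.
- cartridge: used filter: blue block 98 (its x) x 60 (its y) x 36 mm, 0.16 kg, plus handle fin, standing on the floor of the unit 5 mm above the bench, under the cover. Origin at the centre of its underside. It lifts straight out, with about 5 mm of play all round.
- mat_top (a point): square blue mat, 156 x 156 x 3 mm, fixed; this point is the centre of its top face. Behind the mat and tray stands a white analyser 400 mm tall, front face at world x = 0.61 m, y from -0.34 to 0.02 m: carry parts past well in front of it.
- tray_floor (a point): red open tray, fixed, inside 116 (its x) x 140 (its y) mm, walls 4 mm thick and 34 mm high over the bench; this point is the centre of its floor, 4 mm above the bench. The filter lies in it with its long side along the tray's y axis.
- stain_a: bystander: violet dropper bottle with a white cap, 34 x 34 x 89 mm; origin at its foot
- oil_bottle: bystander: brown dropper bottle with a black cap, 34 x 34 x 70 mm; origin at its foot

How it is judged:
On the way, in this order (a step that is already met when the one before it is completed fails the run):
1. both tabs squeezed in (over 2 mm each) with the cover still on the unit (value of joint each of tab_a, tab_b above 0.002 m and distance between cover_grip and housing_rim below 0.035 m), for 0.1 s.
2. the cover lies flat on the mat, tabs up, let go, with the filter still in the unit (x of cover_grip in the frame of mat_top between -0.045 and 0.045 m and y of cover_grip in the frame of mat_top between -0.045 and 0.045 m and z of cover_grip in the frame of mat_top below 0.045 m and angle between cover_grip's own z axis and vertical below 0.1 rad and contact force between the fingers and cover below 0.1 N and horizontal distance between filter_handle and housing_rim below 0.02 m), for 0.2 s.
At the end, for the whole second after the job is handed in: The cover lies flat on the mat, tabs up (tilt under 0.1 rad, its centre within 45 mm of the mat's centre along each side, standing on its skirt), and the filter lies flat on the floor of the tray, handle up (tilt under 0.1 rad, within the walls), both at rest (x of cover_grip in the frame of mat_top between -0.045 and 0.045 m and y of cover_grip in the frame of mat_top between -0.045 and 0.045 m and z of cover_grip in the frame of mat_top below 0.045 m and angle between each of cover_grip, filter_handle's own z axis and vertical below 0.1 rad and x of filter_handle in the frame of tray_floor between -0.032 and 0.032 m and y of filter_handle in the frame of tray_floor between -0.026 and 0.026 m and z of filter_handle in the frame of tray_floor below 0.06 m and linear speed of each of cover, cartridge below 0.02 m/s); the robot touches nothing.
It fails at once if the cover is dropped (falls faster than 0.8 m/s out of the fingers) (linear speed of cover above 0.8 m/s and contact force between the fingers and cover below 0.05 N).
It fails at once if the filter is dropped (falls faster than 0.8 m/s out of the fingers) (linear speed of cartridge above 0.8 m/s and contact force between the fingers and cartridge below 0.05 N).
It fails at once if a bottle beside the work is moved by more than 30 mm (distance of any of stain_a, oil_bottle from where it was at the start of the episode above 0.03 m).
It also fails if it takes over 72 s, if anything falls off the work surface, if the arm or the gripper's body presses on something with over 40 N, if the wrist force passes 120 N, or if a joint passes its speed limit or range.

## Robot

A 6-joint arm with a two-finger parallel gripper is mounted at the origin on a cart in front of the work surface, level with it; the furniture and walls round the work are solid. World frame = base frame: x ahead of the robot, y to its left, z up, the work surface at z = 0. Lengths are in m, angles in rad, forces in N, time in s.
With the tool pointing down it reaches from about 0.25 to 0.725 m from the base axis. Payload 4 kg.
Tool frame: the origin (TCP) lies on the centre line of the jaws, within the pads' length; the fingertips stand r.finger_overhang ahead of it and the grasp point (between the pads) lies 6 mm ahead of it (r.finger_overhang is the distance from the TCP to the fingertips, in m); x points along the fingers, z is the direction in which the jaws open and shut, and the axes are right-handed (so a half turn about x gives the same grasp; the last joint's range is limited). The gripper opens to 85 mm and grips with 20 to 120 N. Pads are 22 mm wide; open, the fingers measure 114 mm over their backs; the gripper's body (76 mm by 85 mm) begins 54 mm behind the grasp point. The pads swing forward as they close: fully open they stand 13 mm farther back than shut.
Start: joints at [1.217, 0.241, 0.005, 1.335, 0, 1.571], TCP at [0.173, 0.469, 0.256] pointing down, gripper open.
Joint ranges: [-2.72, 2.72], [-1.05, 1.87], [-1.09, 1.28], [-1.99, 2.15], [-1.42, 1.44], [-3.14, 3.14]. Speed limits (rad/s): [2.79, 2.79, 3.14, 3.14, 3.14, 3.14].

## Interface

Orientations are given as a rotation vector (axis times angle).
In Python, from bench import r gives the robot as it stands.
- The arm moves only by the tool step_arm, never from a script. Its argument "deltas" is a list of rows, each an object with "offset": the shift along the tool's x, y, z in cm, a list of three; "rot": the turn, a rotation vector about the tool's x, y, z in degrees, a list of three; "jaw": the finger opening in cm, from 0 to 8.54. In form: [{"offset": [dx, dy, dz], "rot": [wx, wy, wz], "jaw": jaw}, ...]. A call has 1 to 5 rows; each row is the pose to reach, as a shift and turn from the pose measured when the call began, along the tool's axes at that moment; what a row does not reach only later rows make up. A row lasts 1/8 s, in which the tool goes at most 62.5 mm and 10.7 degrees, less where a joint would pass 70% of its speed; a pose out of reach is approached as far as the arm can. A call with a gripper value outside its range is refused whole. The fingers move at their own pace and stop on an object; "force" is the grip in N (left out, the last holds). Time passes only in rows, so rows that repeat a pose let the fingers close. It gives the time, the measured TCP pose, the force and the opening at its end, in the units of the state.
- r.read_state(): the state, without advancing time (a new reading comes with each control period).
- r.read_camera(name): name is "side" or "top"; returns a dict with "pixels" (480x640x3 uint8, red, green, blue), "depth" (480x640 float32, m along the optical axis (not along the pixel's ray), 0 where there is no reading), "fov_y" (degrees; the focal length in pixels is half the picture's height over the tangent of half this angle, whatever the lens; pixels are square), "cx", "cy" (the principal point, pixels), "distortion" ([k1, k2, p1, p2, k3] as OpenCV has them; the pictures are not rectified), "R" (3x3) and "t" (3): a world point X has camera coordinates R X + t. Camera axes: x right, y down, z forward; pixel columns grow to the right and rows downward; lengths in m; the calibration is good to about 2 mm. A picture is of the moment at which its call begins.
- r.job_done(): hands the job in, once; it reports no verdict.
Trained networks look in a picture, given as the dict that the camera call returned (one of the last four; its "shot" number tells which), for a name from the list of things; names that differ only in an ending like _2 or _b are one class to them, and where a whole thing is asked for, a point or a joint stands for the part that bears it (a point fixed in the world has none). Each returns a list of dicts, best first, with "confidence" (0 to 1); they miss things now and then, are a little off and sometimes report something else, mostly with a low value. They report only what shows in the picture. A call takes as long as a camera call.
- r.find_in(picture, query): "extent" ([left, top, right, bottom] in pixels, round what is visible of it).
The state is a dict: "clock": time; "joints": joint angles; "joint_velocities": joint speeds; "joint_efforts": joint torques, N m; "tool_pos": TCP position; "orientation": TCP orientation; "wrist_force": force on the tool from outside, world axes, zero at the start; "ft_torque": the same for the moment, N m; "grip_width": finger opening in m.
Only numpy, scipy, OpenCV 4.12 (cv2) and the standard library are available. Lean on these libraries where they do the work, as an engineer would, in place of code of your own. Each camera call takes 0.05 s, during which the arm holds its last target.

## Working session

There is one attempt and no reset: what is moved stays moved. The work goes in short steps, Python scripts to look and compute and a tool call to move; the robot and the scene stay as the last step left them, time stands still between calls to the robot, and variables do not carry over. Pictures are saved under pics/ and viewed, and the job is handed in when it is done.

Besides the shell and the picture viewer there is one more tool, called after "Emit:" by a JSON object that holds its "name" and its "arguments", one argument or row to a line. step_arm: Moves the arm, as the interface text tells. Its arguments: {"type":"object","properties":{"deltas":{"type":"array","items":{"type":"object","properties":{"offset":{"type":"array","items":{"type":"number"}},"rot":{"type":"array","items":{"type":"number"}},"jaw":{"type":"number"}}}},"force":{"type":"number"}},"required":["deltas"]}

```bash
ls; mkdir -p pics; cat > h.py <<'E'
import numpy as np,cv2,pickle
from scipy.spatial.transform import Rotation as Ro
from bench import r
def K(c):
    f=240/np.tan(np.radians(c["fov_y"])/2)
    return np.array([[f,0,c["cx"]],[0,f,c["cy"]],[0,0,1.]])
def cloud(c):
    d=c["depth"];v,u=np.mgrid[0:480,0:640]
    p=cv2.undistortPoints(np.stack([u,v],-1).reshape(-1,1,2).astype(np.float64),K(c),np.array(c["distortion"],float)).reshape(480,640,2)
    P=np.concatenate([p*d[...,None],d[...,None]],-1)
    W=(P-np.array(c["t"]))@np.array(c["R"])
    W[d<=0]=np.nan
    return W
def save(c,n): cv2.imwrite("pics/"+n,c["pixels"][...,::-1])
E
python3 - <<'E'
from h import *
print(r.read_state(), r.finger_overhang)
for n in("top","side"):
    c=r.read_camera(n);save(c,n+"0.png");pickle.dump(c,open(n+"0.pkl","wb"))
    print(n,c["fov_y"],c["distortion"],"cam",-np.array(c["R"]).T@c["t"])
    W=cloud(c)
    for q in["housing_rim","cover","tab_a","cartridge","mat_top","tray_floor","stain_a","oil_bottle"]:
        try:
            for o in r.find_in(c,q)[:2]: print(q,np.round(o["extent"]),o["confidence"])
        except Exception as e: print(q,e)
E
```

```text
pics
{'clock': 0.0, 'joints': array([1.21696808e+00, 2.41410773e-01, 3.71932808e-03, 1.33518477e+00,
       3.01574915e-05, 1.57081232e+00]), 'joint_velocities': array([ 0.00262192,  0.00100033, -0.0005315 ,  0.00030465, -0.00030648,
       -0.00012437]), 'joint_efforts': array([-6.67763088e-04, -3.72317970e+01,  2.52406883e+01,  1.70331012e-02,
       -1.26569739e-04, -9.48251653e-06]), 'tool_pos': array([0.17303804, 0.46848855, 0.25541213]), 'orientation': array([-0.94591437,  1.35784229,  0.94398983]), 'wrist_force': array([-0.62474894,  0.49034585, -0.6308041 ]), 'ft_torque': array([-0.03082336,  0.02498839, -0.0164172 ]), 'grip_width': 0.08518702273625574} 0.025
top 56.25998935822619 [-0.11465786  0.          0.          0.          0.        ] cam [ 0.45202014 -0.0540168   1.27730948]
housing_rim [211. 250. 273. 300.] 0.76
housing_rim [442. 252. 501. 304.] 0.24
cover [212. 253. 265. 298.] 0.98
mat_top [334. 251. 388. 306.] 0.85
tray_floor [441. 250. 502. 302.] 0.88
oil_bottle [182. 232. 198. 243.] 0.54
side 54.793103313069 [-0.00960167  0.          0.          0.          0.        ] cam [0.54293123 0.89544127 0.8771468 ]
housing_rim [327. 295. 382. 363.] 0.89
cover [330. 286. 379. 334.] 0.95
tab_a [337. 291. 347. 310.] 0.45
mat_top [325. 226. 378. 262.] 0.74
mat_top [328. 284. 382. 336.] 0.29
tray_floor [332. 164. 369. 200.] 0.83
stain_a [296. 258. 308. 289.] 0.59
oil_bottle [291. 374. 308. 402.] 0.8
```

```bash
python3 - <<'E'
from h import *
for n in("top","side"):
    c=pickle.load(open(n+"0.pkl","rb"))
    im=c["pixels"][...,::-1]
    a=(im[200:340,150:550] if n=="top" else im[140:420,220:500])
    cv2.imwrite(f"pics/{n}0z.png",cv2.resize(a,None,fx=2,fy=2,interpolation=2))
E
```

```text
(no output)
```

View pics/top0.png

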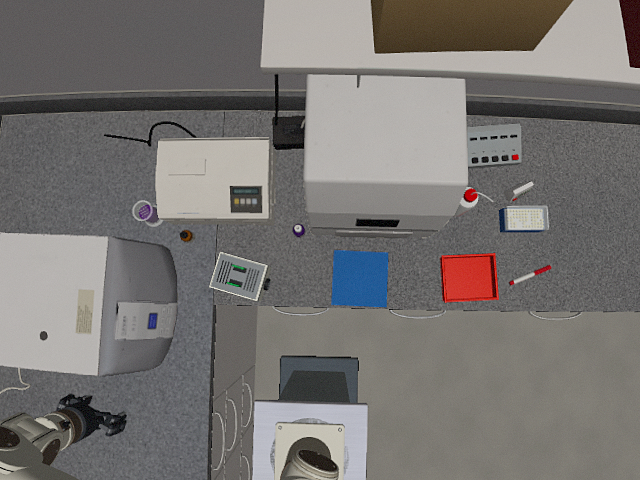

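```bash
sleep 0
```

```text
(no output)
```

View pics/side0.png

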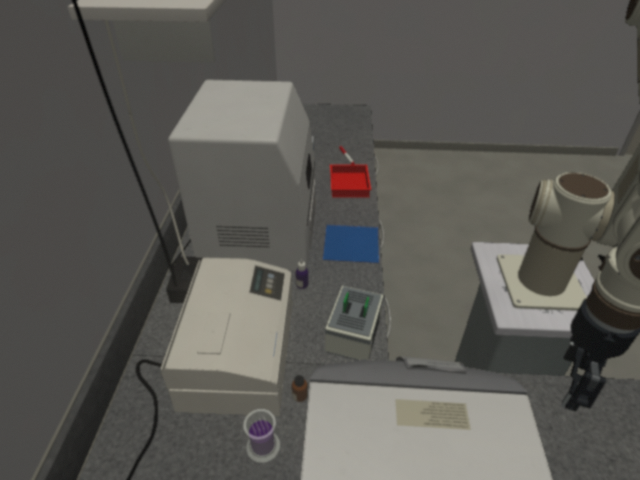

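The top view shows the housing with its cover near (238,276), the hose stub at its right end near (266,284), the mat at (361,278) and the tray at (469,277). The arm is at lower left, and a large machine around (90,300) stands between it and the work. Next I'll measure everything.

```bash
python3 - <<'E'
from h import *
from collections import OrderedDict
c=pickle.load(open("top0.pkl","rb"));s=pickle.load(open("side0.pkl","rb"))
for nm,c in(("top",c),("side",s)):
    W=cloud(c);im=c["pixels"];hsv=cv2.cvtColor(im,cv2.COLOR_RGB2HSV).astype(int);H,S,V=hsv[...,0],hsv[...,1],hsv[...,2]
    roi=(W[...,0]>0.2)&(W[...,0]<0.6)&(W[...,1]<0.4)&(W[...,1]>-.5)
    def rect(m,n):
        P=W[m&roi]
        if len(P)<5: print(nm,n,"few");return
        r_=cv2.minAreaRect(P[:,:2].astype(np.float32));print(nm,n,len(P),"c",np.round(r_[0],4),"sz",np.round(r_[1],4),"ang",round(r_[2],1),"z",np.round(np.percentile(P[:,2],[5,50,95]),4),"mean",np.round(P.mean(0),4))
    rect((H>100)&(H<120)&(S>150)&(W[...,2]<.02),"mat")
    rect(((H<6)|(H>174))&(S>150)&(W[...,2]<.02),"trayfloor")
    rect(((H<6)|(H>174))&(S>150)&(W[...,2]>.025),"traywall")
    rect((H>55)&(H<85)&(S>80)&(W[...,2]>.08),"tabs")
    near=(abs(W[...,0]-.41)<.15)&(abs(W[...,1]-.24)<.12)
    rect(near&(W[...,2]>.078)&(W[...,2]<.094)&(S<60),"housing top")
    rect(near&(W[...,2]>.0865)&(W[...,2]<.095)&(S<60),"plate")
    rect(near&(W[...,2]<.06)&(W[...,2]>.02)&(V<60),"hose")
    np.save(nm+"W.npy",W)
    # height map of region left
    g=np.full((13,15),np.nan)
    for i,x in enumerate(np.arange(.05,.7,.05)):
        for j,y in enumerate(np.arange(.65,-.5+.4,-.05)):
            m=(abs(W[...,0]-x)<.025)&(abs(W[...,1]-y)<.025)
            if m.any(): g[i,j]=np.nanmax(W[...,2][m])
    print("cols y .65..-.05 ; rows x .05..");print(np.round(g[:, :15],2))
E
```

```text
top mat 2974 c [ 0.5044 -0.133 ] sz [0.1554 0.1545] ang 88.7 z [-0.0006  0.0034  0.0076] mean [ 0.5038 -0.133   0.0034]
top trayfloor 1833 c [ 0.5091 -0.4327] sz [0.1245 0.14  ] ang 3.0 z [0.0007 0.0048 0.0098] mean [ 0.5128 -0.4356  0.005 ]
top traywall 347 c [ 0.5116 -0.4303] sz [0.1306 0.1423] ang 3.8 z [0.0309 0.0351 0.0396] mean [ 0.5133 -0.4093  0.0351]
top tabs 69 c [0.4996 0.2017] sz [0.0417 0.0524] ang 76.2 z [0.0869 0.1204 0.1254] mean [0.4986 0.1964 0.1139]
top housing top 1776 c [0.4964 0.2414] sz [0.1252 0.2394] ang 1.2 z [0.0823 0.0875 0.0917] mean [0.498  0.196  0.0874]
top plate 1157 c [0.4994 0.1965] sz [0.1354 0.0983] ang 76.4 z [0.0868 0.0888 0.0924] mean [0.498  0.1954 0.0891]
top hose 48 c [0.5192 0.1537] sz [0.1186 0.0345] ang 39.6 z [0.0403 0.0506 0.0585] mean [0.4836 0.1287 0.0497]
cols y .65..-.05 ; rows x .05..
[[ 0.    0.01  0.01  0.01  0.01  0.01  0.01  0.01 -0.08 -0.81  0.01  0.02
   0.29  0.3   0.3 ]
 [ 0.    0.01  0.01  0.    0.01  0.01  0.01  0.01 -0.07 -0.89  0.01  0.02
   0.26  0.3   0.3 ]
 [ 0.01  0.01  0.01  0.01  0.56  0.69  0.65  0.66 -0.89 -0.88
[... 2170 characters left out ...]
0.58 0.25  nan  nan  nan  nan  nan  nan  nan  nan  nan
   nan]
 [ nan 0.25 0.25 0.25 0.25  nan  nan  nan  nan  nan  nan  nan  nan  nan
   nan]
 [0.25 0.25 0.25 0.25 0.25 0.22  nan  nan  nan  nan  nan  nan  nan  nan
   nan]
 [0.25 0.25 0.25 0.25 0.25 0.23  nan  nan 0.   0.   0.   0.01 0.   0.
  0.01]
 [0.25 0.25 0.25 0.25 0.25 0.22 0.15 0.09 0.09 0.13 0.09 0.01 0.01 0.01
  0.01]
 [0.25 0.25 0.25 0.25 0.25 0.22  nan 0.09 0.09 0.13 0.09  nan 0.01 0.01
  0.01]
 [0.25 0.25 0.25 0.25 0.25  nan  nan 0.   0.09 0.12 0.09 0.09 0.01 0.01
  0.01]
 [0.25 0.25 0.25 0.25 0.24 0.06 0.07 0.   0.01 0.01 0.01 0.01 0.08 0.2
  0.2 ]
 [ nan  nan 0.   0.09 0.09 0.14 0.14 0.14 0.14 0.14 0.14 0.13 0.09 0.39
  0.39]]
```

View pics/side0z.png

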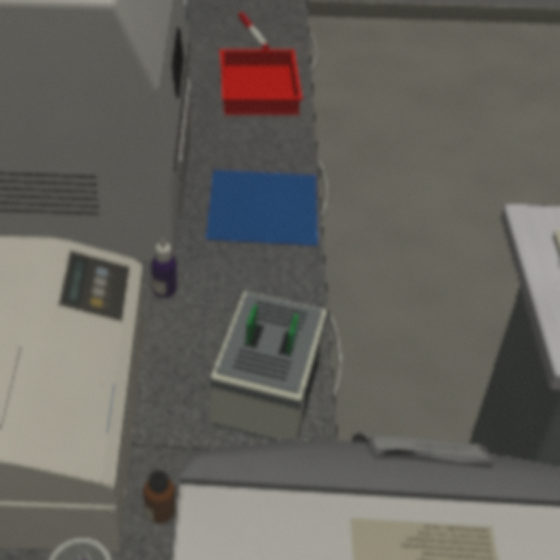

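View pics/top0z.png

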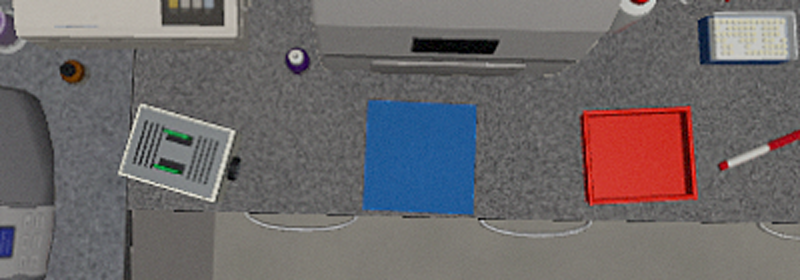

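```bash
cat >> h.py <<'E'
def onplane(c,uv,z):
    p=cv2.undistortPoints(np.array(uv,float).reshape(-1,1,2),K(c),np.array(c["distortion"],float)).reshape(-1,2)
    R=np.array(c["R"]);o=-R.T@np.array(c["t"]);d=np.c_[p,np.ones(len(p))]@R
    return o+d*((z-o[2])/d[:,2])[:,None]
def proj(c,X):
    return cv2.projectPoints(np.array(X,float).reshape(-1,1,3),cv2.Rodrigues(np.array(c["R"]))[0],np.array(c["t"],float),K(c),np.array(c["distortion"],float))[0].reshape(-1,2)
def Rt(ang): # tool pointing down; jaw axis z at world angle ang(deg)
    x=np.array([0,0,-1.]);a=np.radians(ang);z=np.array([np.cos(a),np.sin(a),0]);return np.c_[x,np.cross(z,x),z]
def delta(pos,ang=None):
    s=r.read_state();R0=Ro.from_rotvec(s["orientation"]);p0=np.array(s["tool_pos"])
    best=None
    if ang is not None:
        for a in(ang,ang+180):
            w=(R0.inv()*Ro.from_matrix(Rt(a))).as_rotvec(degrees=True)
            if best is None or np.linalg.norm(w)<np.linalg.norm(best): best=w
    print("pos",np.round(p0,4),"off cm",np.round(R0.inv().apply(np.array(pos)-p0)*100,2),"rot",None if best is None else np.round(best,2),"clk",s["clock"],"F",np.round(s["wrist_force"],1),"w",round(s["grip_width"],4))
E
python3 - <<'E'
from h import *
for nm in("top","side"):
    c=pickle.load(open(nm+"0.pkl","rb"));W=cloud(c);im=c["pixels"];h=cv2.cvtColor(im,cv2.COLOR_RGB2HSV).astype(int);H,S,V=h[...,0],h[...,1],h[...,2]
    roi=(W[...,0]>0.38)&(W[...,0]<0.62)&(W[...,1]<0.4)&(W[...,1]>-.55)
    def rc(m,n,z):
        m=cv2.morphologyEx((m&roi).astype(np.uint8),cv2.MORPH_OPEN,np.ones((2,2)))
        k,l,st,_=cv2.connectedComponentsWithStats(m);i=1+np.argmax(st[1:,4]);v,u=np.nonzero(l==i)
        P=onplane(c,np.c_[u,v],z);q=cv2.minAreaRect(P[:,:2].astype(np.float32));print(nm,n,st[i,4],np.round(q[0],4),np.round(q[1],4),round(q[2],1))
    rc((H>100)&(H<120)&(S>150)&(W[...,2]<.02),"mat",.003)
    rc(((H<8)|(H>172))&(S>120),"tray@wall",.034)
    near=(abs(W[...,0]-.5)<.12)&(abs(W[...,1]-.2)<.12)
    rc(near&(W[...,2]>.072)&(W[...,2]<.135),"housing",.085)
    m=(H>55)&(H<85)&(S>80)&near; v,u=np.nonzero(m);P=onplane(c,np.c_[u,v],.11);
    # bottle detections
    for b in("stain_a","oil_bottle"):pass
    # overlay model
    I=im[...,::-1].copy()
    def box(cx,cy,a,lx,ly,z,col):
        a=np.radians(a);B=np.array([[1,1],[1,-1],[-1,-1],[-1,1]])*[lx/2,ly/2]@np.array([[np.cos(a),np.sin(a)],[-np.sin(a),np.cos(a)]])+[cx,cy]
        cv2.polylines(Ib,[np.int32(np.round((proj(c,np.c_[B,np.full(4,z)])-o)*4*16))],True,col,1,16,4)
    o=np.array([200,235]) if nm=="top" else np.array([310,270]);Ib=cv2.resize(I[o[1]:o[1]+90,o[0]:o[0]+110],None,fx=4,fy=4,interpolation=2)
    cx,cy,a=.4985,.200,76.3
    box(cx,cy,a,.136,.1,.084,(0,0,255));box(cx,cy,a,.126,.092,.088,(255,0,0));
    for sgn in(1,-1):
        n=np.array([-np.sin(np.radians(a)),np.cos(np.radians(a))])*sgn*.0235
        box(cx+n[0],cy+n[1],a,.032,.005,.122,(0,255,255))
    cv2.imwrite(f"pics/ov_{nm}.png",Ib)
E
python3 -c "
import cv2,numpy as np
a=cv2.imread('pics/ov_top.png');b=cv2.imread('pics/ov_side.png');cv2.imwrite('pics/ov.png',cv2.resize(np.hstack([a,b]),(800,327)))"
```

```text
top mat 2971 [ 0.5016 -0.1357] [0.1551 0.1546] 88.7
top tray@wall 2614 [ 0.5093 -0.4388] [0.1306 0.1597] 3.8
top housing 1892 [0.4963 0.1937] [0.1384 0.1006] 76.0
side mat 1650 [ 0.5006 -0.1235] [0.1445 0.148 ] 88.4
side tray@wall 1260 [ 0.5068 -0.4112] [0.1313 0.1938] 3.5
side housing 2242 [0.4963 0.209 ] [0.1455 0.1008] 75.4
```

View pics/ov.png

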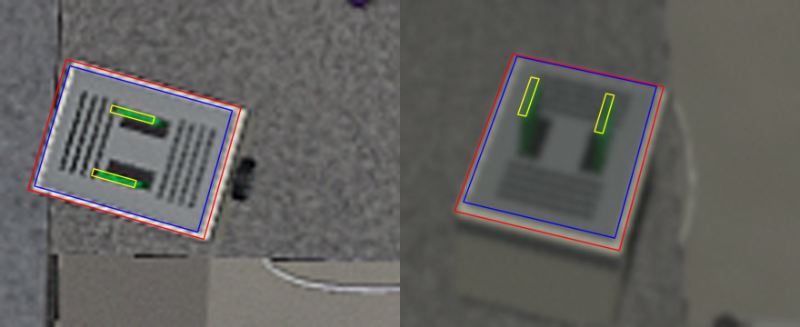

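The overlay fits to within a few mm. The two cameras differ mainly in y, along the tab width, where there is slack. Next: raise the arm and turn toward the unit.

```bash
python3 - <<'E'
from h import *
s=r.read_state();print(np.round(Ro.from_rotvec(s["orientation"]).as_matrix(),3))
delta([.173,.4685,.40],166.3)
delta([.497,.198,.40],166.3)
delta([.35,.37,.40],166.3)
E
```

```text
[[ 0.    -0.938  0.346]
 [ 0.     0.346  0.938]
 [-1.    -0.     0.   ]]
pos [0.1732 0.469  0.2563] off cm [-14.37   0.    -0.06] rot [83.43  0.   -0.  ] clk 0.9 F [-0.3 -0.  -0.1] w 0.0854
pos [0.1732 0.469  0.2563] off cm [-14.37 -39.76 -14.21] rot [83.43  0.   -0.  ] clk 0.9 F [-0.3 -0.  -0.1] w 0.0854
pos [0.1732 0.469  0.2563] off cm [-14.37 -20.01  -3.17] rot [83.43  0.   -0.  ] clk 0.9 F [-0.3 -0.  -0.1] w 0.0854
```

Emit:
{"name": "step_arm", "arguments": {
  "deltas": [
    {"offset": [-6,0,0],"rot": [0,0,0],"jaw": 8.5},
    {"offset": [-12,0,0],"rot": [0,0,0],"jaw": 8.5},
    {"offset": [-15,-2,0],"rot": [8,0,0],"jaw": 8.5},
    {"offset": [-15,-7,-1],"rot": [17,0,0],"jaw": 8.5},
    {"offset": [-15,-12,-2],"rot": [26,0,0],"jaw": 8.5}
  ]
}}

```text
clock: 1.52
tool_pos: [0.2797, 0.4085, 0.4069]
orientation: [-0.593, 1.487, 0.595]
wrist_force: [-0.5, -0.0, -0.5]
grip_width: 0.0852
```

```bash
python3 - <<'E'
from h import *
delta([.497,.198,.40],166.3)
delta([.40,.32,.40],166.3)
E
```

```text
pos [0.2797 0.4085 0.4069] off cm [  0.68 -30.22   1.25] rot [57.23  0.08 -0.07] clk 1.525 F [-0.5 -0.  -0.5] w 0.0852
pos [0.2797 0.4085 0.4069] off cm [  0.69 -14.7    2.62] rot [57.23  0.08 -0.07] clk 1.525 F [-0.5 -0.  -0.5] w 0.0852
```

Emit:
{"name": "step_arm", "arguments": {
  "deltas": [
    {"offset": [0,-6,0.6],"rot": [11,0,0],"jaw": 8.5},
    {"offset": [0,-12,1.2],"rot": [22,0,0],"jaw": 8.5},
    {"offset": [0,-18,1.3],"rot": [33,0,0],"jaw": 8.5},
    {"offset": [0,-24,1.3],"rot": [44,0,0],"jaw": 8.5},
    {"offset": [0.7,-30.2,1.25],"rot": [57.2,0,0],"jaw": 8.5}
  ]
}}

```text
clock: 2.15
tool_pos: [0.4982, 0.1967, 0.4004]
orientation: [0.143, 1.564, -0.14]
wrist_force: [1.2, 0.8, 0.7]
grip_width: 0.0851
```

```bash
python3 - <<'E'
from h import *
delta([.497,.198,.20],166.3)
E
```

```text
pos [0.4982 0.1967 0.4004] off cm [20.04  0.05 -0.18] rot [ 3.37  0.12 -0.15] clk 2.15 F [1.2 0.8 0.7] w 0.0851
```

Emit:
{"name": "step_arm", "arguments": {
  "deltas": [
    {"offset": [6,0,0],"rot": [3.4,0,0],"jaw": 8.5},
    {"offset": [12,0,-0.1],"rot": [3.4,0,0],"jaw": 8.5},
    {"offset": [18,0,-0.1],"rot": [3.4,0,0],"jaw": 8.5},
    {"offset": [22,0,-0.1],"rot": [3.4,0,0],"jaw": 8.5},
    {"offset": [23,0,-0.1],"rot": [3.4,0,0],"jaw": 8.5}
  ]
}}

```text
clock: 2.78
tool_pos: [0.4958, 0.1966, 0.1675]
orientation: [0.188, 1.566, -0.189]
wrist_force: [0.8, 0.2, 0.2]
grip_width: 0.0849
```

```bash
python3 - <<'E'
from h import *
t=r.read_camera("top");s=r.read_camera("side")
delta([.497,.198,.118],166.3)
a=cv2.resize(t["pixels"][225:315,190:300],(396*1,324),interpolation=2);b=cv2.resize(s["pixels"][260:350,300:410],(396,324),interpolation=2)
cv2.imwrite("pics/hov1.png",np.hstack([a,b])[...,::-1])
E
```

```text
pos [0.4976 0.1973 0.1701] off cm [ 5.21  0.04 -0.08] rot [-0.03  0.05 -0.11] clk 2.875 F [ 0.2  0.9 -0.3] w 0.085
```

View pics/hov1.png

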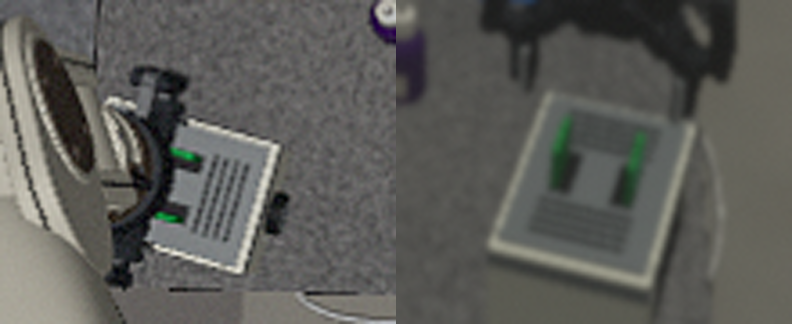

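Emit:
{"name": "step_arm", "arguments": {
  "deltas": [
    {"offset": [2.5,0,0],"rot": [0,0,0],"jaw": 8.0},
    {"offset": [4.5,0,0],"rot": [0,0,0],"jaw": 7.5},
    {"offset": [5.1,0,-0.1],"rot": [0,0,0],"jaw": 7.0},
    {"offset": [5.2,0,-0.1],"rot": [0,0,0],"jaw": 6.0},
    {"offset": [5.2,0,-0.1],"rot": [0,0,0],"jaw": 6.0}
  ],
  "force": 20
}}

```text
clock: 3.5
tool_pos: [0.4977, 0.1981, 0.1195]
orientation: [0.19, 1.559, -0.185]
wrist_force: [0.7, 0.2, -0.0]
grip_width: 0.0601
```

```bash
cat > st.py <<'E'
from h import *
s=r.read_state();R0=Ro.from_rotvec(s["orientation"]);print("toolF",np.round(R0.inv().apply(s["wrist_force"]),2),"T",np.round(R0.inv().apply(s["ft_torque"]),3),"w",round(s["grip_width"],4),np.round(s["tool_pos"],4),s["clock"])
E
python3 - <<'E'
import st
from h import *
t=r.read_camera("top");s=r.read_camera("side")
a=cv2.resize(t["pixels"][225:315,190:300],(396*1,324),interpolation=2);b=cv2.resize(s["pixels"][260:350,300:410],(396,324),interpolation=2)
cv2.imwrite("pics/hov2.png",np.hstack([a,b])[...,::-1])
E
```

```text
toolF [0.04 0.33 0.66] T [-0.014  0.005  0.034] w 0.0601 [0.4977 0.1981 0.1195] 3.5
```

View pics/hov2.png

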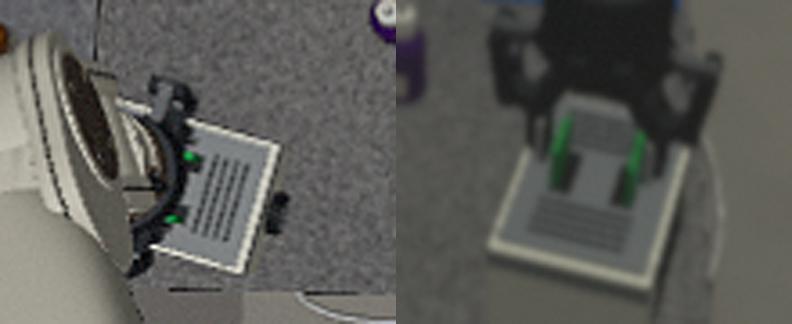

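```bash
python3 - <<'E'
from h import *
s=r.read_camera("side");t=r.read_camera("top")
im=s["pixels"][270:330,320:400][...,::-1];I=cv2.resize(im,None,fx=8,fy=8,interpolation=2)
st=r.read_state();R=Ro.from_rotvec(st["orientation"]).as_matrix();p=st["tool_pos"]
for sg in(1,-1):
  for h in (.025,.0):
    q=[p+R@np.array([h,y,sg*z]) for y,z in((.011,.03),(-.011,.03),(-.011,.044),(.011,.044))]
    uv=(proj(s,q)-[320,270]+.5)*8;cv2.polylines(I,[np.int32(uv)],True,(0,0,255) if h else (0,255,255),1)
cx,cy,a=.498,.198,np.radians(76.3)
ex=np.array([np.cos(a),np.sin(a),0]);ey=np.array([-ex[1],ex[0],0])
for sg in(1,-1):
    for z in(.088,.122):
        q=[np.array([cx,cy,z])+ex*.016*i+ey*sg*j for i,j in((1,.021),(1,.026),(-1,.026),(-1,.021))]
        cv2.polylines(I,[np.int32((proj(s,q)-[320,270]+.5)*8)],True,(255,255,0),1)
cv2.imwrite("pics/tip.png",I)
E
```

```text
(no output)
```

View pics/tip.png

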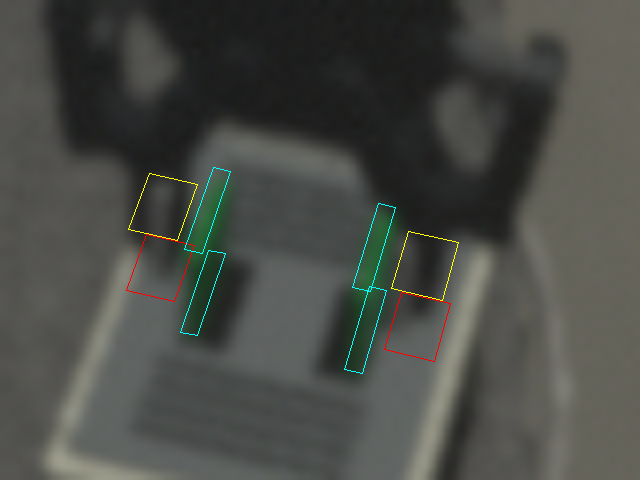

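Emit:
{"name": "step_arm", "arguments": {
  "deltas": [
    {"offset": [0.1,0,0],"rot": [0,0,0],"jaw": 5.6},
    {"offset": [0.1,0,0],"rot": [0,0,0],"jaw": 5.3},
    {"offset": [0.1,0,0],"rot": [0,0,0],"jaw": 5.0},
    {"offset": [0.1,0,0],"rot": [0,0,0],"jaw": 5.0}
  ],
  "force": 20
}}

```text
clock: 4.2
tool_pos: [0.4972, 0.1978, 0.1179]
orientation: [0.19, 1.56, -0.186]
wrist_force: [-0.4, -0.0, 2.7]
grip_width: 0.0498
```

```bash
python3 st.py
```

```text
toolF [-2.67 -0.12 -0.39] T [ 0.002  0.221 -0.099] w 0.0498 [0.4972 0.1978 0.1179] 4.2
```

Emit:
{"name": "step_arm", "arguments": {
  "deltas": [
    {"offset": [0,0,0],"rot": [0,0,0],"jaw": 4.6},
    {"offset": [0,0,0],"rot": [0,0,0],"jaw": 4.2},
    {"offset": [0,0,0],"rot": [0,0,0],"jaw": 3.8},
    {"offset": [0,0,0],"rot": [0,0,0],"jaw": 3.3},
    {"offset": [0,0,0],"rot": [0,0,0],"jaw": 3.3}
  ],
  "force": 25
}}

```text
clock: 4.82
tool_pos: [0.4968, 0.198, 0.1192]
orientation: [0.191, 1.56, -0.186]
wrist_force: [-5.0, -0.4, 10.4]
grip_width: 0.0359
```

```bash
python3 st.py
```

```text
toolF [-10.44  -1.53  -4.71] T [ 0.138  0.931 -0.397] w 0.0359 [0.4968 0.198  0.1192] 4.825
```

Emit:
{"name": "step_arm", "arguments": {
  "deltas": [
    {"offset": [-0.2,0,0],"rot": [0,0,0],"jaw": 3.3},
    {"offset": [-0.5,0,0],"rot": [0,0,0],"jaw": 3.3},
    {"offset": [-1,0,0],"rot": [0,0,0],"jaw": 3.3},
    {"offset": [-1.5,0,0],"rot": [0,0,0],"jaw": 3.3},
    {"offset": [-2.2,0,0],"rot": [0,0,0],"jaw": 3.3}
  ],
  "force": 30
}}

```text
clock: 5.45
tool_pos: [0.4967, 0.1979, 0.1414]
orientation: [0.191, 1.561, -0.186]
wrist_force: [-0.6, 0.0, -1.9]
grip_width: 0.0357
```

```bash
python3 - <<'E'
import st
from h import *
s=r.read_camera("side")
cv2.imwrite("pics/l1.png",cv2.resize(s["pixels"][240:380,280:440],None,fx=4,fy=4,interpolation=2)[...,::-1])
E
```

```text
toolF [ 1.88 -0.1  -0.6 ] T [-0.011  0.033 -0.046] w 0.0357 [0.4967 0.1979 0.1414] 5.45
```

View pics/l1.png

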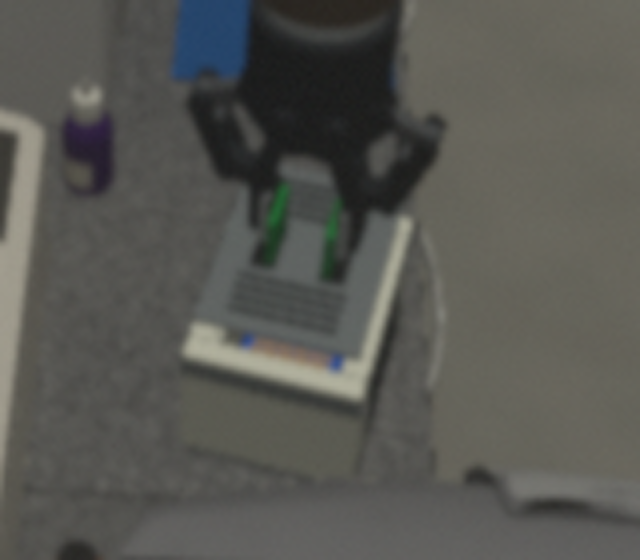

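The side view shows the cover lifted clear (plate around (300,270)) and the filter's blue ends showing in the opening at (245,340) and (335,360). Wrist force −1.9 N matches the cover's weight, so I'll carry it to the mat.

Emit:
{"name": "step_arm", "arguments": {
  "deltas": [
    {"offset": [-4,0,0],"rot": [0,0,0],"jaw": 3.3},
    {"offset": [-8,0,0],"rot": [0,0,0],"jaw": 3.3},
    {"offset": [-11,0,0],"rot": [0,0,0],"jaw": 3.3},
    {"offset": [-11,0,0],"rot": [0,0,0],"jaw": 3.3}
  ]
}}

```text
clock: 6.0
tool_pos: [0.4985, 0.1984, 0.2556]
orientation: [0.194, 1.553, -0.182]
wrist_force: [-0.0, -1.3, -2.0]
grip_width: 0.0352
```

```bash
python3 - <<'E'
import st
from h import *
delta([.502,-.130,.20],170)
delta([.502,-.130,.20],180)
E
```

```text
toolF [ 1.95 -1.29  0.26] T [ 0.018 -0.004  0.002] w 0.0352 [0.4985 0.1984 0.2556] 6.0
pos [0.4985 0.1984 0.2556] off cm [  5.36 -31.86   8.1 ] rot [-3.74  0.51 -0.47] clk 6.0 F [-0.  -1.3 -2. ] w 0.0352
pos [0.4985 0.1984 0.2556] off cm [  5.36 -31.86   8.1 ] rot [-13.74   0.55  -0.42] clk 6.0 F [-0.  -1.3 -2. ] w 0.0352
```

Emit:
{"name": "step_arm", "arguments": {
  "deltas": [
    {"offset": [0,-4,1],"rot": [-2,0,0],"jaw": 3.3},
    {"offset": [0,-9,2.3],"rot": [-5,0,0],"jaw": 3.3},
    {"offset": [0,-14,3.6],"rot": [-8,0,0],"jaw": 3.3},
    {"offset": [0,-19,4.9],"rot": [-11,0,0],"jaw": 3.3},
    {"offset": [0,-24,6.1],"rot": [-13,0,0],"jaw": 3.3}
  ]
}}

```text
clock: 6.62
tool_pos: [0.4998, -0.0507, 0.2525]
orientation: [0.014, 1.563, -0.004]
wrist_force: [1.5, 0.6, -1.1]
grip_width: 0.0355
```

```bash
python3 - <<'E'
from h import *
delta([.502,-.130,.12],180)
E
```

```text
pos [ 0.4998 -0.0507  0.2525] off cm [13.2  -8.01  0.2 ] rot [-0.66  0.46 -0.37] clk 6.625 F [ 1.5  0.6 -1.1] w 0.0355
```

Emit:
{"name": "step_arm", "arguments": {
  "deltas": [
    {"offset": [2,-4,0.1],"rot": [-0.7,0.4,-0.4],"jaw": 3.3},
    {"offset": [6,-8,0.2],"rot": [-0.7,0.4,-0.4],"jaw": 3.3},
    {"offset": [10,-8,0.2],"rot": [-0.7,0.4,-0.4],"jaw": 3.3},
    {"offset": [13.2,-8,0.2],"rot": [-0.7,0.4,-0.4],"jaw": 3.3},
    {"offset": [13.2,-8,0.2],"rot": [-0.7,0.4,-0.4],"jaw": 3.3}
  ]
}}

```text
clock: 7.25
tool_pos: [0.4985, -0.1292, 0.116]
orientation: [0.001, 1.579, 0.002]
wrist_force: [-0.2, 0.3, -2.3]
grip_width: 0.0354
```

```bash
python3 - <<'E'
import st
from h import *
delta([.502,-.130,.052],180)
s=r.read_camera("side");t=r.read_camera("top")
a=cv2.resize(s["pixels"][190:310,270:430],(400,300),interpolation=2);b=cv2.resize(t["pixels"][210:330,290:450],(400,300),interpolation=2)
cv2.imwrite("pics/m1.png",np.hstack([a,b])[...,::-1])
E
```

```text
toolF [ 2.28  0.34 -0.15] T [-0.04   0.026 -0.062] w 0.0354 [ 0.4985 -0.1292  0.116 ] 7.25
pos [ 0.4985 -0.1292  0.116 ] off cm [ 6.4  -0.09  0.4 ] rot [ 0.02 -0.46 -0.1 ] clk 7.25 F [-0.2  0.3 -2.3] w 0.0354
```

View pics/m1.png

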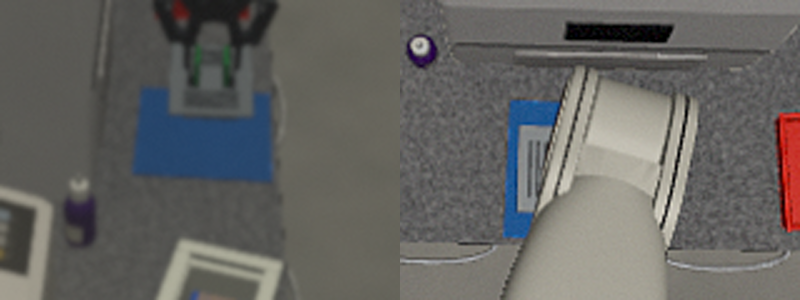

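The cover is level above the mat, with the plate at about (210,95) in the left half. I'll lower it gently.

Emit:
{"name": "step_arm", "arguments": {
  "deltas": [
    {"offset": [2.5,-0.1,0.3],"rot": [0,-0.4,0],"jaw": 3.3},
    {"offset": [4.5,-0.1,0.3],"rot": [0,-0.4,0],"jaw": 3.3},
    {"offset": [5.6,-0.1,0.3],"rot": [0,-0.4,0],"jaw": 3.3},
    {"offset": [6.1,-0.1,0.3],"rot": [0,-0.4,0],"jaw": 3.3},
    {"offset": [6.2,-0.1,0.3],"rot": [0,-0.4,0],"jaw": 3.3}
  ]
}}

```text
clock: 7.98
tool_pos: [0.5053, -0.1309, 0.0584]
orientation: [-0.001, 1.563, 0.0]
wrist_force: [-0.6, -1.1, -1.5]
grip_width: 0.0355
```

```bash
python3 st.py
```

```text
toolF [ 1.48 -1.07 -0.59] T [-0.07   0.021  0.005] w 0.0355 [ 0.5053 -0.1309  0.0584] 7.975
```

Emit:
{"name": "step_arm", "arguments": {
  "deltas": [
    {"offset": [0.4,0,0],"rot": [0,0.4,0],"jaw": 3.3},
    {"offset": [0.5,0,0],"rot": [0,0.4,0],"jaw": 3.3},
    {"offset": [0.6,0,0],"rot": [0,0.4,0],"jaw": 3.3}
  ]
}}

```text
clock: 8.35
tool_pos: [0.5055, -0.1309, 0.0525]
orientation: [-0.001, 1.569, 0.0]
wrist_force: [0.0, 0.8, -0.8]
grip_width: 0.0355
```

```bash
python3 st.py
```

```text
toolF [0.77 0.78 0.05] T [ 0.005 -0.036 -0.022] w 0.0355 [ 0.5055 -0.1309  0.0525] 8.35
```

Emit:
{"name": "step_arm", "arguments": {
  "deltas": [
    {"offset": [0.1,0,0],"rot": [0,0,0],"jaw": 3.3},
    {"offset": [0.2,0,0],"rot": [0,0,0],"jaw": 3.3},
    {"offset": [0.3,0,0],"rot": [0,0,0],"jaw": 3.3}
  ]
}}

```text
clock: 8.72
tool_pos: [0.5056, -0.131, 0.0504]
orientation: [-0.001, 1.569, -0.0]
wrist_force: [-3.3, -0.8, 11.0]
grip_width: 0.0351
```

```bash
python3 st.py
```

```text
toolF [-10.97  -0.81  -3.32] T [0.035 0.807 0.2  ] w 0.0351 [ 0.5056 -0.131   0.0504] 8.725
```

The cover is down: the force rose to 11 N at z = 0.0504. I'll release gradually.

Emit:
{"name": "step_arm", "arguments": {
  "deltas": [
    {"offset": [-0.1,0,0],"rot": [0,0,0],"jaw": 3.9},
    {"offset": [-0.1,0,0],"rot": [0,0,0],"jaw": 4.5},
    {"offset": [0,0,0],"rot": [0,0,0],"jaw": 5.2},
    {"offset": [0,0,0],"rot": [0,0,0],"jaw": 6.2},
    {"offset": [0,0,0],"rot": [0,0,0],"jaw": 6.8}
  ]
}}

```text
clock: 9.35
tool_pos: [0.5057, -0.1311, 0.0504]
orientation: [-0.001, 1.569, -0.0]
wrist_force: [-0.2, -1.0, 0.2]
grip_width: 0.068
```

Emit:
{"name": "step_arm", "arguments": {
  "deltas": [
    {"offset": [0,0,0],"rot": [0,0,0],"jaw": 6.8},
    {"offset": [-2,0,0],"rot": [0,0,0],"jaw": 6.8},
    {"offset": [-6,0,0],"rot": [0,0,0],"jaw": 6.8},
    {"offset": [-11,0,0],"rot": [0,0,0],"jaw": 6.8},
    {"offset": [-16,0,0],"rot": [0,0,0],"jaw": 6.8}
  ]
}}

```text
clock: 9.98
tool_pos: [0.5052, -0.1308, 0.2119]
orientation: [-0.001, 1.569, 0.0]
wrist_force: [0.3, -1.0, -0.4]
grip_width: 0.0681
```

```bash
python3 - <<'E'
import st
from h import *
delta([.5,.02,.22],76.3)
E
```

```text
toolF [ 0.36 -1.04  0.31] T [-0.056  0.002  0.014] w 0.0681 [ 0.5052 -0.1308  0.2119] 9.975
pos [ 0.5052 -0.1308  0.2119] off cm [-0.82 15.08 -0.5 ] rot [-7.625e+01  6.000e-02  1.200e-01] clk 9.975 F [ 0.3 -1.  -0.4] w 0.0681
```

```bash
python3 - <<'E'
from h import *
print(np.round(r.read_state()["joints"],3))
t=r.read_camera("top");s=r.read_camera("side");pickle.dump(s,open("s2.pkl","wb"))
a=cv2.resize(s["pixels"][190:370,270:510],(400,300),interpolation=2);b=cv2.resize(t["pixels"][220:310,190:310],(400,300),interpolation=2)
cv2.imwrite("pics/m2.png",np.hstack([a,b])[...,::-1])
W=cloud(s);h=cv2.cvtColor(s["pixels"],cv2.COLOR_RGB2HSV);m=(h[...,0]>55)&(h[...,0]<85)&(h[...,1]>80)&(abs(W[...,0]-.5)<.12)&(abs(W[...,1]+.13)<.12)
print("tabs",m.sum(),np.round(np.nanmean(W[m],0),4),np.nanmax(W[m][:,2]))
E
```

```text
[-0.253  0.305 -0.025  1.238 -0.     1.317]
tabs 38 [ 0.5036 -0.125   0.0481] 0.056895303675072575
```

View pics/m2.png

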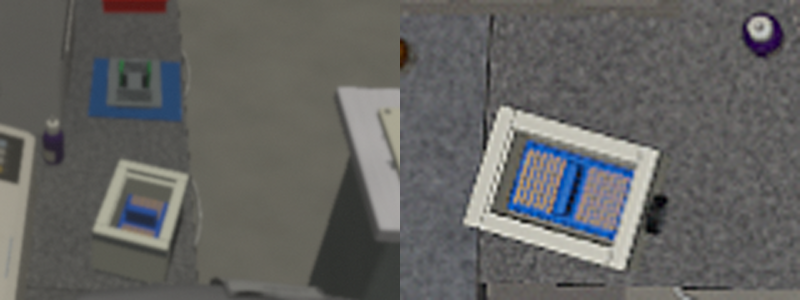

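The cover lies centred on the mat, tabs up, and the filter fin is visible in the opening (top crop, about (568,190)). Now to measure the fin.

```bash
python3 - <<'E'
from h import *
t=r.read_camera("top");s=pickle.load(open("s2.pkl","rb"))
a=np.radians(76.3);ex=np.array([np.cos(a),np.sin(a)]);ey=np.array([-ex[1],ex[0]])
for n,c in(("top",t),("side",s)):
    W=cloud(c);h=cv2.cvtColor(c["pixels"],cv2.COLOR_RGB2HSV).astype(int)
    L=(W[...,:2]-[.498,.198]);u=L@ex;v=L@ey
    blue=(h[...,0]>100)&(h[...,0]<125)&(h[...,1]>110)&(abs(u)<.06)&(abs(v)<.045)
    m=blue&(W[...,2]>.06)&(W[...,2]<.078)
    P=W[m];q=cv2.minAreaRect(P[:,:2].astype(np.float32));print(n,"fin",m.sum(),np.round(P.mean(0),4),np.round(q[0],4),np.round(q[1],4),round(q[2],1))
    b2=blue|((abs(u)<.06)&(abs(v)<.04)&(W[...,2]>.03)&(W[...,2]<.05)&(h[...,0]<30))
    P=W[b2];q=cv2.minAreaRect(P[:,:2].astype(np.float32));print(n,"block",b2.sum(),np.round(q[0],4),np.round(q[1],4),round(q[2],1))
    near=(abs(u)<.09)&(abs(v)<.07)&(W[...,2]>.075)&(W[...,2]<.095)&(h[...,1]<70)
    P=W[near];q=cv2.minAreaRect(P[:,:2].astype(np.float32));print(n,"rim",near.sum(),np.round(q[0],4),np.round(q[1],4),round(q[2],1))
    yy,xx=np.nonzero(m);print(np.round(onplane(c,np.c_[xx,yy],.069).mean(0),4))
E
```

```text
top fin 75 [0.4992 0.1961 0.0681] [0.499  0.1969] [0.0119 0.0436] 73.1
top block 565 [0.499  0.1985] [0.1076 0.071 ] 74.8
top rim 850 [0.4991 0.1975] [0.1388 0.1011] 75.9
[0.4991 0.1959 0.069 ]
side fin 102 [0.4994 0.2043 0.0674] [0.499  0.2039] [0.0114 0.0433] 74.4
side block 434 [0.4971 0.1828] [0.0784 0.0629] 75.3
side rim 1083 [0.4981 0.2014] [0.1407 0.1002] 75.5
[0.4995 0.2057 0.069 ]
```

```bash
python3 - <<'E'
from h import *
delta([.499,.199,.22],75.5)
E
```

```text
pos [ 0.5076 -0.1315  0.214 ] off cm [-0.71 33.05 -0.82] rot [-75.45   0.36   0.51] clk 10.125 F [-0.2 -0.  -0.7] w 0.0679
```

Emit:
{"name": "step_arm", "arguments": {
  "deltas": [
    {"offset": [-0.7,5,0],"rot": [-10,0,0],"jaw": 4.8},
    {"offset": [-0.7,11,-0.3],"rot": [-20,0,0],"jaw": 4.5},
    {"offset": [-0.7,17,-0.5],"rot": [-30,0,0],"jaw": 4.5},
    {"offset": [-0.7,23,-0.7],"rot": [-40,0,0],"jaw": 4.5},
    {"offset": [-0.7,29,-0.8],"rot": [-50,0,0],"jaw": 4.5}
  ]
}}

```text
clock: 10.75
tool_pos: [0.4982, 0.1601, 0.2186]
orientation: [-0.691, 1.454, 0.681]
wrist_force: [0.8, -0.8, -0.2]
grip_width: 0.045
```

```bash
python3 - <<'E'
from h import *
delta([.499,.199,.15],75.5)
E
```

```text
pos [0.4982 0.1601 0.2186] off cm [6.85 2.47 3.03] rot [-2.513e+01  1.000e-02  4.900e-01] clk 10.75 F [ 0.8 -0.8 -0.2] w 0.045
```

Emit:
{"name": "step_arm", "arguments": {
  "deltas": [
    {"offset": [0,1.5,2],"rot": [-10,0,0],"jaw": 4.5},
    {"offset": [2,2.5,3],"rot": [-20,0,0],"jaw": 4.5},
    {"offset": [5,2.5,3],"rot": [-25,0,0.5],"jaw": 4.5},
    {"offset": [6.8,2.5,3],"rot": [-25,0,0.5],"jaw": 4.5},
    {"offset": [6.8,2.5,3],"rot": [-25,0,0.5],"jaw": 4.5}
  ]
}}

```text
clock: 11.38
tool_pos: [0.4965, 0.1982, 0.1475]
orientation: [-1.018, 1.325, 1.022]
wrist_force: [-0.1, -0.4, -0.8]
grip_width: 0.0449
```

```bash
python3 - <<'E'
from h import *
delta([.499,.199,.070],75.5)
s=r.read_camera("side");t=r.read_camera("top")
I=[]
st=r.read_state();R=Ro.from_rotvec(st["orientation"]).as_matrix();p=st["tool_pos"]
for c,o in((s,(320,270)),(t,(205,240))):
    im=cv2.resize(c["pixels"][o[1]:o[1]+80,o[0]:o[0]+80],(400,400),interpolation=2)[...,::-1].copy();I.append(im)
cv2.imwrite("pics/f1.png",np.hstack(I))
E
```

```text
pos [0.4965 0.1982 0.1475] off cm [ 7.75 -0.27  0.17] rot [-0.12 -0.21 -0.3 ] clk 11.375 F [-0.1 -0.4 -0.8] w 0.0449
```

View pics/f1.png

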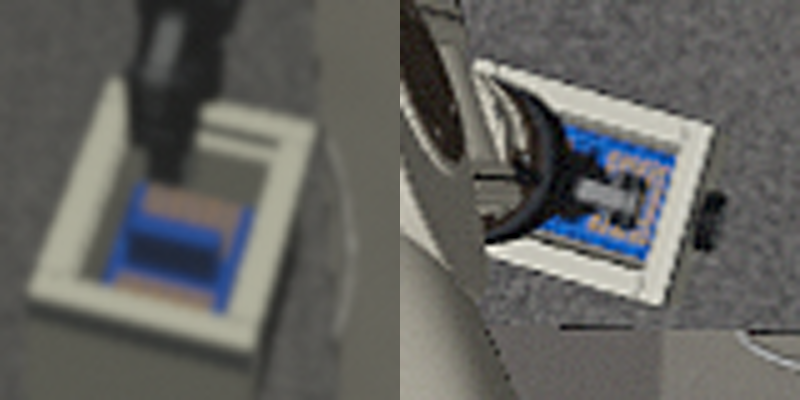

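Emit:
{"name": "step_arm", "arguments": {
  "deltas": [
    {"offset": [3,-0.1,0.1],"rot": [0,0,0],"jaw": 4.5},
    {"offset": [5,-0.2,0.1],"rot": [0,0,0],"jaw": 4.5},
    {"offset": [6,-0.2,0.1],"rot": [0,0,0],"jaw": 4.5},
    {"offset": [6,-0.2,0.1],"rot": [0,0,0],"jaw": 4.5}
  ]
}}

```text
clock: 11.98
tool_pos: [0.5004, 0.1992, 0.0902]
orientation: [-1.019, 1.321, 1.02]
wrist_force: [-0.8, 0.1, -0.4]
grip_width: 0.0456
```

```bash
python3 - <<'E'
from h import *
import st
delta([.499,.199,.070],75.5)
s=r.read_camera("side");t=r.read_camera("top")
I=[]
for c,o in((s,(320,270)),(t,(205,240))):
    I.append(cv2.resize(c["pixels"][o[1]:o[1]+80,o[0]:o[0]+80],(400,400),interpolation=2)[...,::-1])
cv2.imwrite("pics/f2.png",np.hstack(I))
E
```

```text
toolF [ 0.38  0.77 -0.1 ] T [-0.005  0.039 -0.011] w 0.0456 [0.5004 0.1992 0.0902] 11.975
pos [0.5004 0.1992 0.0902] off cm [ 2.02  0.13 -0.05] rot [-0.14 -0.04 -0.07] clk 11.975 F [-0.8  0.1 -0.4] w 0.0456
```

View pics/f2.png

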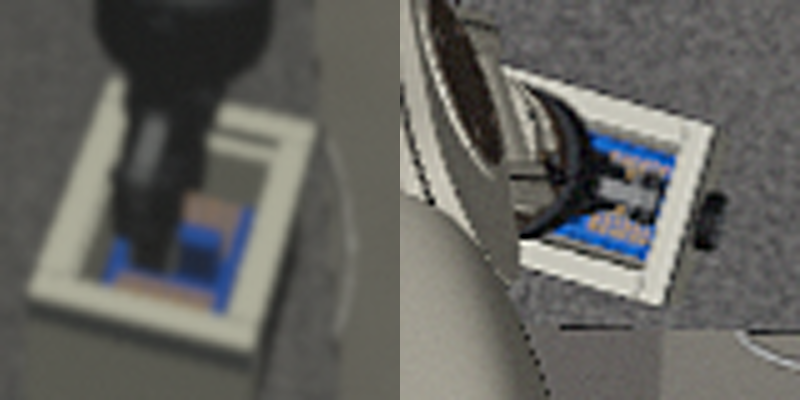

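Emit:
{"name": "step_arm", "arguments": {
  "deltas": [
    {"offset": [0.7,0.2,0],"rot": [0,0,0],"jaw": 4.5},
    {"offset": [1.3,0.3,0],"rot": [0,0,0],"jaw": 4.5},
    {"offset": [1.9,0.3,0],"rot": [0,0,0],"jaw": 4.0},
    {"offset": [2.0,0.3,0],"rot": [0,0,0],"jaw": 3.0},
    {"offset": [2.0,0.3,0],"rot": [0,0,0],"jaw": 2.4}
  ]
}}

```text
clock: 12.7
tool_pos: [0.4982, 0.2002, 0.0709]
orientation: [-1.019, 1.319, 1.019]
wrist_force: [0.3, 0.1, 0.0]
grip_width: 0.024
```

```bash
python3 st.py
```

```text
toolF [-0.04 -0.23  0.15] T [ 0.015  0.03  -0.007] w 0.024 [0.4982 0.2002 0.0709] 12.7
```

Emit:
{"name": "step_arm", "arguments": {
  "deltas": [
    {"offset": [0,0,0],"rot": [0,0,0],"jaw": 1.8},
    {"offset": [0,0,0],"rot": [0,0,0],"jaw": 1.4},
    {"offset": [0,0,0],"rot": [0,0,0],"jaw": 0.9},
    {"offset": [0,0,0],"rot": [0,0,0],"jaw": 0.8},
    {"offset": [0,0,0],"rot": [0,0,0],"jaw": 0.8}
  ],
  "force": 40
}}

```text
clock: 13.32
tool_pos: [0.4985, 0.2003, 0.0712]
orientation: [-1.019, 1.318, 1.019]
wrist_force: [-0.4, -0.4, 3.2]
grip_width: 0.0111
```

```bash
python3 st.py
```

```text
toolF [-3.22  0.25 -0.46] T [ 0.009  0.101 -0.018] w 0.0111 [0.4985 0.2003 0.0712] 13.325
```

Emit:
{"name": "step_arm", "arguments": {
  "deltas": [
    {"offset": [-0.5,0,0],"rot": [0,0,0],"jaw": 0.8},
    {"offset": [-1.5,0,0],"rot": [0,0,0],"jaw": 0.8},
    {"offset": [-3,0,0],"rot": [0,0,0],"jaw": 0.8},
    {"offset": [-5,0,0],"rot": [0,0,0],"jaw": 0.8},
    {"offset": [-7,0,0],"rot": [0,0,0],"jaw": 0.8}
  ]
}}

```text
clock: 13.95
tool_pos: [0.4985, 0.2003, 0.1428]
orientation: [-1.019, 1.318, 1.018]
wrist_force: [0.3, 0.2, -1.7]
grip_width: 0.0111
```

```bash
python3 st.py
```

```text
toolF [ 1.74 -0.19  0.29] T [-0.011 -0.034 -0.008] w 0.0111 [0.4985 0.2003 0.1428] 13.95
```

Emit:
{"name": "step_arm", "arguments": {
  "deltas": [
    {"offset": [-4,0,0],"rot": [0,0,0],"jaw": 0.8},
    {"offset": [-8,0,0],"rot": [0,0,0],"jaw": 0.8},
    {"offset": [-12,0,0],"rot": [0,0,0],"jaw": 0.8},
    {"offset": [-12,0,0],"rot": [0,0,0],"jaw": 0.8}
  ]
}}

```text
clock: 14.45
tool_pos: [0.5003, 0.201, 0.2676]
orientation: [-1.02, 1.308, 1.015]
wrist_force: [-0.2, -0.7, -2.3]
grip_width: 0.0113
```

```bash
python3 - <<'E'
import st
from h import *
delta([.50,-.05,.26],86)
delta([.510,-.431,.26],93.6)
E
```

```text
toolF [ 2.28  0.07 -0.71] T [ 0.028 -0.027 -0.004] w 0.0113 [0.5003 0.201  0.2676] 14.45
pos [0.5003 0.201  0.2676] off cm [  0.66  -6.31 -24.3 ] rot [-10.64   0.34   0.54] clk 14.45 F [-0.2 -0.7 -2.3] w 0.0113
pos [0.5003 0.201  0.2676] off cm [  0.5  -16.9  -60.91] rot [-18.24   0.3    0.56] clk 14.45 F [-0.2 -0.7 -2.3] w 0.0113
```

Emit:
{"name": "step_arm", "arguments": {
  "deltas": [
    {"offset": [0,-1,-4],"rot": [-2,0,0],"jaw": 0.8},
    {"offset": [0.2,-2.2,-9],"rot": [-4,0,0],"jaw": 0.8},
    {"offset": [0.4,-3.6,-14],"rot": [-6,0,0],"jaw": 0.8},
    {"offset": [0.5,-5,-19.3],"rot": [-8,0,0],"jaw": 0.8},
    {"offset": [0.6,-6.3,-24.3],"rot": [-10,0,0],"jaw": 0.8}
  ]
}}

```text
clock: 15.08
tool_pos: [0.4989, -0.0516, 0.2595]
orientation: [-1.151, 1.236, 1.147]
wrist_force: [0.9, 0.4, -2.8]
grip_width: 0.011
```

```bash
python3 - <<'E'
import st
from h import *
delta([.510,-.431,.24],93.6)
E
```

```text
toolF [ 2.82 -0.83  0.48] T [ 0.013  0.03  -0.055] w 0.011 [ 0.4989 -0.0516  0.2595] 15.075
pos [ 0.4989 -0.0516  0.2595] off cm [  1.79  -4.11 -37.74] rot [-8.17  0.26  0.48] clk 15.075 F [ 0.9  0.4 -2.8] w 0.011
```

Emit:
{"name": "step_arm", "arguments": {
  "deltas": [
    {"offset": [0,-0.5,-5],"rot": [-1,0,0],"jaw": 0.8},
    {"offset": [0,-1,-10.5],"rot": [-2,0,0],"jaw": 0.8},
    {"offset": [0,-1.7,-16],"rot": [-4,0,0],"jaw": 0.8},
    {"offset": [0,-2.3,-21.5],"rot": [-6,0,0],"jaw": 0.8},
    {"offset": [0,-3,-27],"rot": [-7,0,0],"jaw": 0.8}
  ]
}}

```text
clock: 15.7
tool_pos: [0.5065, -0.3245, 0.2572]
orientation: [-1.24, 1.179, 1.238]
wrist_force: [1.4, 1.0, -1.1]
grip_width: 0.0114
```

```bash
python3 - <<'E'
import st
from h import *
delta([.510,-.431,.14],93.6)
E
```

```text
toolF [ 1.13 -1.48  0.88] T [ 0.021  0.006 -0.069] w 0.0114 [ 0.5065 -0.3245  0.2572] 15.7
pos [ 0.5065 -0.3245  0.2572] off cm [ 11.66   0.19 -10.72] rot [-1.14  0.31  0.41] clk 15.7 F [ 1.4  1.  -1.1] w 0.0114
```

Emit:
{"name": "step_arm", "arguments": {
  "deltas": [
    {"offset": [0,0.1,-5],"rot": [-1,0.3,0.4],"jaw": 0.8},
    {"offset": [3,0.2,-10],"rot": [-1.1,0.3,0.4],"jaw": 0.8},
    {"offset": [7,0.2,-10.7],"rot": [-1.1,0.3,0.4],"jaw": 0.8},
    {"offset": [11,0.2,-10.7],"rot": [-1.1,0.3,0.4],"jaw": 0.8},
    {"offset": [11.6,0.2,-10.7],"rot": [-1.1,0.3,0.4],"jaw": 0.8}
  ]
}}

```text
clock: 16.32
tool_pos: [0.5071, -0.4288, 0.1352]
orientation: [-1.245, 1.18, 1.264]
wrist_force: [-0.6, 0.8, -1.0]
grip_width: 0.0115
```

```bash
python3 - <<'E'
import st
from h import *
delta([.510,-.431,.073],93.6)
s=r.read_camera("side");t=r.read_camera("top")
a=cv2.resize(s["pixels"][130:230,290:423],(400,300),interpolation=2);b=cv2.resize(t["pixels"][220:320,400:533],(400,300),interpolation=2)
cv2.imwrite("pics/t1.png",np.hstack([a,b])[...,::-1])
E
```

```text
toolF [1.   0.51 0.83] T [0.021 0.028 0.015] w 0.0115 [ 0.5071 -0.4288  0.1352] 16.325
pos [ 0.5071 -0.4288  0.1352] off cm [ 6.21 -0.32 -0.29] rot [-0.07  0.44 -0.43] clk 16.325 F [-0.6  0.8 -1. ] w 0.0115
```

View pics/t1.png

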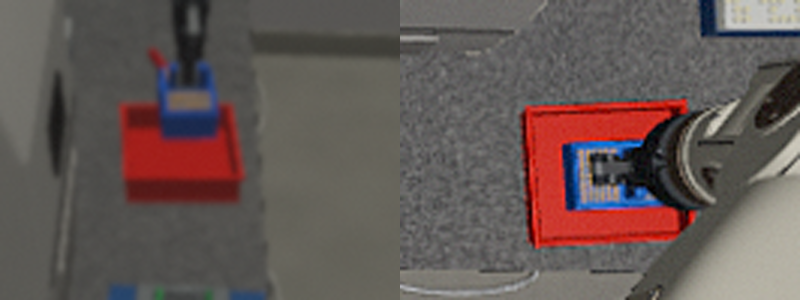

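The filter hangs level above the tray: the block's near end is at (190,110) on the left and its end is inside the tray walls on the right. I'll lower it.

Emit:
{"name": "step_arm", "arguments": {
  "deltas": [
    {"offset": [2,-0.3,-0.2],"rot": [0,0.2,-0.2],"jaw": 0.8},
    {"offset": [4,-0.3,-0.2],"rot": [0,0.2,-0.2],"jaw": 0.8},
    {"offset": [5.3,-0.3,-0.2],"rot": [0,0.2,-0.2],"jaw": 0.8},
    {"offset": [5.8,-0.3,-0.2],"rot": [0,0.2,-0.2],"jaw": 0.8},
    {"offset": [5.9,-0.3,-0.2],"rot": [0,0.2,-0.2],"jaw": 0.8}
  ]
}}

```text
clock: 17.05
tool_pos: [0.5127, -0.432, 0.0812]
orientation: [-1.258, 1.179, 1.252]
wrist_force: [-0.6, -1.7, -1.8]
grip_width: 0.0111
```

```bash
python3 - <<'E'
import st
from h import *
delta([.510,-.431,.070],93.6)
s=r.read_camera("side");t=r.read_camera("top")
a=cv2.resize(s["pixels"][130:230,290:423],(400,300),interpolation=2);b=cv2.resize(t["pixels"][220:320,400:533],(400,300),interpolation=2)
cv2.imwrite("pics/t2.png",np.hstack([a,b])[...,::-1])
E
```

```text
toolF [ 1.8   0.67 -1.68] T [ 0.012  0.01  -0.057] w 0.0111 [ 0.5127 -0.432   0.0812] 17.05
pos [ 0.5127 -0.432   0.0812] off cm [1.12 0.27 0.12] rot [-0.02 -0.12  0.14] clk 17.05 F [-0.6 -1.7 -1.8] w 0.0111
```

View pics/t2.png

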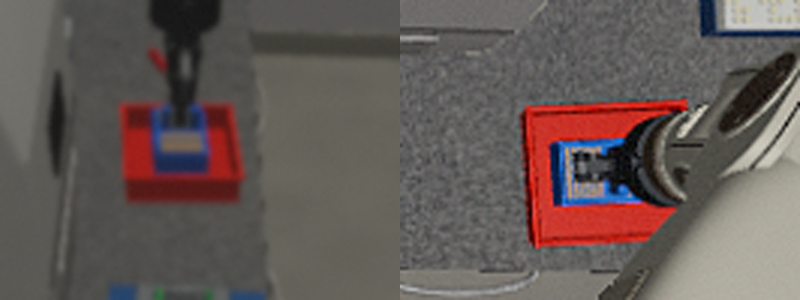

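Well centred; now lower slowly to the floor.

Emit:
{"name": "step_arm", "arguments": {
  "deltas": [
    {"offset": [0.5,0.1,0],"rot": [0,0,0],"jaw": 0.8},
    {"offset": [0.8,0.1,0],"rot": [0,0,0],"jaw": 0.8},
    {"offset": [0.9,0.1,0],"rot": [0,0,0],"jaw": 0.8},
    {"offset": [1.0,0.1,0],"rot": [0,0,0],"jaw": 0.8}
  ]
}}

```text
clock: 17.65
tool_pos: [0.5118, -0.4323, 0.0713]
orientation: [-1.258, 1.179, 1.252]
wrist_force: [-0.1, -0.6, -1.6]
grip_width: 0.0111
```

```bash
python3 st.py
```

```text
toolF [ 1.61  0.11 -0.63] T [-0.019 -0.036 -0.016] w 0.0111 [ 0.5118 -0.4323  0.0713] 17.65
```

Emit:
{"name": "step_arm", "arguments": {
  "deltas": [
    {"offset": [0.1,0,0],"rot": [0,0,0],"jaw": 0.8},
    {"offset": [0.2,0,0],"rot": [0,0,0],"jaw": 0.8},
    {"offset": [0.2,0,0],"rot": [0,0,0],"jaw": 0.8}
  ]
}}

```text
clock: 18.02
tool_pos: [0.512, -0.4324, 0.0703]
orientation: [-1.259, 1.179, 1.251]
wrist_force: [-0.6, 1.1, 3.6]
grip_width: 0.0113
```

```bash
python3 st.py
```

```text
toolF [-3.65  0.54  1.1 ] T [-0.047 -0.436  0.4  ] w 0.0113 [ 0.512  -0.4324  0.0703] 18.025
```

Contact (3.6 N). Release to a moderate opening and retreat upward.

Emit:
{"name": "step_arm", "arguments": {
  "deltas": [
    {"offset": [0,0,0],"rot": [0,0,0],"jaw": 1.6},
    {"offset": [0,0,0],"rot": [0,0,0],"jaw": 2.4},
    {"offset": [0,0,0],"rot": [0,0,0],"jaw": 3.2},
    {"offset": [0,0,0],"rot": [0,0,0],"jaw": 3.6},
    {"offset": [0,0,0],"rot": [0,0,0],"jaw": 3.6}
  ]
}}

```text
clock: 18.65
tool_pos: [0.512, -0.4324, 0.0701]
orientation: [-1.259, 1.179, 1.251]
wrist_force: [0.4, -0.1, -0.1]
grip_width: 0.0358
```

Emit:
{"name": "step_arm", "arguments": {
  "deltas": [
    {"offset": [-2,0,0],"rot": [0,0,0],"jaw": 3.6},
    {"offset": [-5,0,0],"rot": [0,0,0],"jaw": 3.6},
    {"offset": [-10,0,0],"rot": [0,0,0],"jaw": 3.6},
    {"offset": [-15,0,0],"rot": [0,0,0],"jaw": 3.6},
    {"offset": [-20,0,0],"rot": [0,0,0],"jaw": 3.6}
  ]
}}

```text
clock: 19.27
tool_pos: [0.5112, -0.4317, 0.2718]
orientation: [-1.259, 1.179, 1.251]
wrist_force: [-0.5, 0.1, 0.4]
grip_width: 0.0361
```

```bash
python3 - <<'E'
import st
from h import *
delta([.40,-.28,.28])
E
```

```text
toolF [-0.36  0.46  0.1 ] T [ 0.013  0.032 -0.072] w 0.0361 [ 0.5112 -0.4317  0.2718] 19.275
pos [ 0.5112 -0.4317  0.2718] off cm [-0.9  10.15 15.83] rot None clk 19.275 F [-0.5  0.1  0.4] w 0.0361
```

Move aside so the cameras see both parts.

Emit:
{"name": "step_arm", "arguments": {
  "deltas": [
    {"offset": [-0.5,4,4],"rot": [0,0,0],"jaw": 3.6},
    {"offset": [-1,7,9],"rot": [0,0,0],"jaw": 3.6},
    {"offset": [-1,10,14],"rot": [0,0,0],"jaw": 3.6},
    {"offset": [-1,12,15.5],"rot": [0,0,0],"jaw": 3.6},
    {"offset": [-1,12,15.5],"rot": [0,0,0],"jaw": 3.6}
  ]
}}

```text
clock: 19.9
tool_pos: [0.3807, -0.2836, 0.2818]
orientation: [-1.26, 1.178, 1.25]
wrist_force: [0.3, 0.3, 0.3]
grip_width: 0.0362
```

```bash
python3 - <<'E'
import st
from h import *
s=r.read_camera("side");t=r.read_camera("top")
print(np.abs(r.read_state()["joint_velocities"]).max())
for n,c in(("top",t),("side",s)):
    W=cloud(c);h=cv2.cvtColor(c["pixels"],cv2.COLOR_RGB2HSV).astype(int)
    def f(nm,m):
        P=W[m]
        if len(P)>3: q=cv2.minAreaRect(P[:,:2].astype(np.float32));print(n,nm,len(P),np.round(P.mean(0),4),np.round(q[0],4),np.round(q[1],4),round(q[2]),"z",np.round(np.percentile(P[:,2],[5,95]),4))
    x,y,z=W[...,0],W[...,1],W[...,2];b=(h[...,0]>100)&(h[...,0]<125)&(h[...,1]>110)
    tr=(abs(x-.51)<.06)&(abs(y+.432)<.08);f("fin",tr&b&(z>.058)&(z<.09));f("block",tr&(z>.025)&(z<.05)&((h[...,0]>9)&(h[...,0]<170)))
    mt=(abs(x-.505)<.09)&(abs(y+.13)<.09);f("plate",mt&(h[...,1]<70)&(z>.01)&(z<.03));f("tabs",mt&(h[...,0]>55)&(h[...,0]<85)&(h[...,1]>80))
a=cv2.resize(s["pixels"][140:290,270:470],(400,300),interpolation=2);b=cv2.resize(t["pixels"][190:350,310:523],(400,300),interpolation=2)
cv2.imwrite("pics/e.png",np.hstack([a,b])[...,::-1])
E
```

```text
toolF [-0.27 -0.36  0.23] T [-0.012  0.055  0.   ] w 0.0362 [ 0.3807 -0.2836  0.2818] 19.9
0.02821073392655763
top fin 81 [ 0.5112 -0.4328  0.0671] [ 0.5117 -0.4342] [0.0439 0.0142] 4 z [0.0594 0.0724]
top block 636 [ 0.5119 -0.4312  0.0402] [ 0.5121 -0.4349] [0.0604 0.1005] 4 z [0.0343 0.045 ]
top plate 1375 [ 0.5074 -0.131   0.0194] [ 0.5078 -0.1315] [0.1254 0.0912] 90 z [0.0151 0.0238]
top tabs 62 [ 0.5097 -0.1316  0.0443] [ 0.5076 -0.1321] [0.0327 0.0516] 88 z [0.017  0.0562]
side fin 47 [ 0.5101 -0.4275  0.0654] [ 0.5102 -0.4273] [0.0401 0.013 ] 3 z [0.0591 0.0702]
side block 255 [ 0.5124 -0.4095  0.0389] [ 0.5118 -0.4411] [0.0602 0.1269] 4 z [0.0275 0.0467]
side plate 839 [ 0.5073 -0.1222  0.0204] [ 0.5068 -0.1287] [0.1325 0.0911] 90 z [0.0173 0.0232]
side tabs 36 [ 0.5032 -0.1257  0.0476] [ 0.5067 -0.1424] [0.051  0.0637] 2 z [0.0286 0.0559]
```

View pics/e.png

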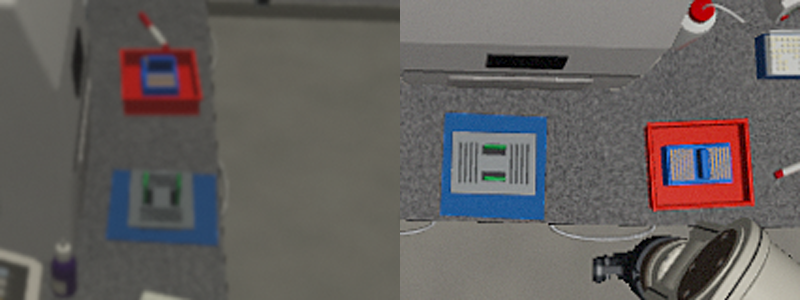

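Both parts lie flat: the cover is centred on the mat at (493,162) and the filter is inside the tray at (698,165). The heights match full seating, so I'm handing in.

```bash
python3 -c "
from bench import r
print(r.job_done())"
```

```text
the job is handed in; nothing more can be done
None
```

I did the whole job and handed it in at about 20 s of the 72 s allowed; no verdict was reported. I squeezed both tabs to their stops (about 36 mm over both), set the cover down on the blue mat and put the filter in the red tray. Both parts were lowered until contact showed on the wrist force before I let go (11 N for the cover, 3.6 N for the filter).

**Final checks before handing in:**
- **Cover:** it lies flat with tabs up, about 4 mm from the mat centre. Its plate top was at z ≈ 0.0195 m; 0.019 m is expected when it stands on its skirt.
- **Filter:** it lies flat with its handle up, about 2–5 mm from the tray centre. Its fin top was at z ≈ 0.067 m; 0.068 m is expected on the tray floor.
- **Arm:** the gripper was clear of everything, with no force on the wrist.

**What disagreed or was not checked:** the side and top cameras differed by about 5–7 mm in y throughout, which stayed well within the tolerances. I kept the carrying path clear of the two bottles but did not measure them again at the end.

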